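# Index the ring table to its next hole

### The arm

A 6-joint arm with a two-finger parallel gripper is mounted at the origin on the work surface. World frame = base frame: x ahead of the robot, y to its left, z up, the work surface at z = 0. Lengths are in m, angles in rad, forces in N, time in s.
With the tool pointing down it reaches from about 0.3 to 0.875 m from the base axis. Payload 6.4 kg.
Tool frame: the origin (TCP) lies on the centre line of the jaws, within the pads' length; the fingertips stand 25 mm ahead of it and the grasp point (between the pads) lies 6 mm ahead of it; z points along the fingers, y is the line along which they close (so a half turn about z gives the same grasp; the last joint's range is limited). The gripper opens to 85 mm and grips with 20 to 120 N. Pads are 22 mm wide; open, the fingers measure 114 mm over their backs; the gripper's body (76 mm by 85 mm) begins 54 mm behind the grasp point. The pads swing forward as they close: fully open they stand 13 mm farther back than shut.
Start: joints at [1.076, 0.181, 1.607, -0, 1.354, -0.206], TCP at [0.164, 0.551, 0.256] pointing down, gripper open.
Joint ranges: [-2.99, 2.99], [-0.89, 2.07], [0.3, 2.58], [-1.14, 4.28], [0, 2.63], [-3.12, 3.12]. Speed limits (rad/s): [2.57, 2.57, 3.01, 3.14, 3.14, 3.14].

### API

Orientations are given as a unit quaternion [w, x, y, z].
In Python, from bench import get_obs, camera, hand_in, spot_in gives the robot as it stands.
- The arm moves only by the shell command python3 -m jog 'ROWS'. ROWS is JSON, one flat list of numbers, 7 for each row, row after row: the shift along the tool's x, y, z in m, then the turn, a rotation vector about the tool's x, y, z in rad, then the closure, from 0 (fully open) to 1 (shut). A call has 1 to 20 rows; each row is the pose to reach, as a shift and turn from the pose commanded when the call began, along the tool's axes at that moment; what a row does not reach only later rows make up. A row lasts 1/8 s, in which the tool goes at most 62.5 mm and 10.7 degrees, less where a joint would pass 70% of its speed; a pose out of reach is approached as far as the arm can. A call with a gripper value outside its range is refused whole. The fingers move at their own pace and stop on an object; the grip force is fixed at half the most. Time passes only in rows, so rows that repeat a pose let the fingers close. It gives the time, the measured TCP pose, the force, the opening and the grip force at its end, in the units of the state.
- get_obs(): the state, without advancing time (a new reading comes with each control period).
- camera(name): name is "side" or "top"; returns a dict with "frame" (400x640x3 uint8, red, green, blue), "mtx" (3x3 intrinsics, pixels), "extrinsics" (4x4, takes a point from camera to world coordinates). Camera axes: x right, y up, looking along -z (the intrinsics and any distortion apply to the point x, -y, -z); pixel columns grow to the right and rows downward; lengths in m; the calibration is good to about 2 mm. A picture is of the moment at which its call begins. There is no depth.
- hand_in(): hands the job in; it is judged then, once.
Trained networks look in a picture, given as the dict that the camera call returned (one of the last four; its "shot" number tells which), for a name from the list of things; names that differ only in an ending like _2 or _b are one class to them, and where a whole thing is asked for, a point or a joint stands for the part that bears it (a point fixed in the world has none). Each returns a list of dicts, best first, with "confidence" (0 to 1); they miss things now and then, are a little off and sometimes report something else, mostly with a low value. They report only what shows in the picture. A call takes as long as a camera call. They do not tell look-alikes from the thing itself.
- spot_in(picture, name): "xyz" ([x, y, z] in m, in world coordinates, good to about 4 mm: the middle of the surface that is visible of it).
The state is a dict: "time_s": time; "q": joint angles; "dq": joint speeds; "joint_efforts": joint torques, N m; "eef_pos": TCP position; "eef_rot": TCP orientation; "wrist_force": force on the tool from outside, world axes, zero at the start; "torque": the same for the moment, N m; "opening": opening from 0.0 (shut) to 1.0 (fully open); "grasp_force": force on a finger pad.
Only numpy, scipy, OpenCV 4.12 (cv2) and the standard library are available. Lean on these libraries where they do the work, as an engineer would, in place of code of your own. Each camera call takes 0.05 s, during which the arm holds its last target. There are 200 camera calls.

### The job

Turn the jeweller's indexing table on to its next hole, one hole (45 degrees) clockwise as seen from above: with the fingertips press the black plunger button fully down, turn the plate by it, and let the plunger spring up into that next hole so the table is locked again. Only press and push: do not pull the plunger up, do not lift the ring blank off its post, and leave the other loose things on the bench where they are.

Things in the scene. Friction and masses are not known exactly. Their poses are not given: they have to be found in the camera images.
- button_top (a point): Centre of the flat top of the plunger's button: a round black button, 34 mm across, 12 mm thick, on a steel stem, standing on the turning plate 65 mm from the table's axis. At rest its top is 68 mm above the bench, 23 mm above the plate. It turns with the plate and goes straight down when pressed; this point moves with it.
- table_centre (a point): Fixed point on the vertical turning axis, at the plate's top, 45 mm above the bench. Round grey body 216 mm across, 34 mm high, fixed to the bench; on it turns a steel plate 180 mm across. Amid the plate a hub 48 mm across rises to 57 mm above the bench, its 17 mm post to 70 mm. Black dots on the grey rim mark the 8 holes, 45 degrees apart; a black pointer on the plate shows the one in use.
- stop_top (a point): Middle of the top edge, 80 mm above the bench, of the upright aluminium finger stop fixed on the plate beside the button, on its clockwise side. 6 mm thick, 24 mm wide (radially). Its face towards the button is 25 mm from the button's axis, so a fingertip holding the button down can also push against it.
- turntable (a joint): Turn of the plate in rad: 0 at the start, growing clockwise seen from above; pi/4 (0.785) is the next hole clockwise. Turning needs about 0.1 N m and it stays where it is left. In a hole the plunger leaves about 1.5 degrees of play either way.
- plunger (a joint): How far the plunger is pressed, in m: 0 up (locked in a hole), 0.010 fully down on its stop. Spring 0.7 N per mm, about 7 N fully down. Below 0.0075 deep it is still locked; past that the plate can turn. Let go between holes it rides at about 0.007 until within about 3 mm (along its path) of a hole's middle, where it springs up, centres itself and locks.
- ring_blank: Loose silver-coloured finger-ring blank, 25 mm outside, 20 mm bore, 7 mm high, lying round the post on the hub; origin at the centre of its underside, 57 mm above the bench. It rides round with the plate.
- pliers: Yellow-handled flat-nose pliers lying near the indexing table, about 160 mm long, 20 mm high; loose, to be left alone. Origin on its underside, near its middle.
- stone: Grey rubbing stone, 75 x 34 x 22 mm, lying near the indexing table; loose, to be left alone. Origin on its underside, near its middle.
- scriber: Short wooden-handled scriber, 140 mm long, 10 mm high, lying near the indexing table; loose, to be left alone. Origin on its underside, near its middle.
- brass_pot: Small solid brass pot, 40 mm across, 44 mm high, standing near the indexing table; loose, to be left alone. Origin on its underside, near its middle.
There are look-alikes about, which are no part of the job. Of the things like the part that bears button_top, leave any that is orange or purple; of the rest the smaller one is meant.

How it is judged:
By the outcome, as a careful person would: the job done as asked, in the order asked, and still so for the second after the job is handed in, with the robot touching nothing.
It also fails if it takes over 34 s, if anything falls off the work surface, if the arm or the gripper's body presses on something with over 40 N, if the wrist force passes 120 N, or if a joint passes its speed limit or range.

## Working session

There is one attempt and no reset: what is moved stays moved. The work goes in short steps, Python scripts to look and compute and a shell command to move; the robot and the scene stay as the last step left them, time stands still between calls to the robot, and variables do not carry over. Pictures are saved under pics/ and viewed, at most 10 in all, crops included, and the job is handed in when it is done.

```bash
mkdir -p pics; python3 - <<'E'
from bench import *
import cv2, numpy as np
o=get_obs(); print(o)
for n in("top","side"):
    p=camera(n); cv2.imwrite(f"pics/{n}0.png",p["frame"][...,::-1])
    np.savez(f"{n}0.npz",**{k:p[k] for k in("frame","mtx","extrinsics")}); print({k:v for k,v in p.items() if k!="frame"})
    for t in("button_top","table_centre","stop_top","ring_blank"):
        print(n,t,[(np.round(d["xyz"],3),round(d["confidence"],2)) for d in spot_in(p,t)])
E
```

```text
{'time_s': 0.0, 'q': array([ 1.07570528e+00,  1.81538569e-01,  1.60799241e+00,  2.46753682e-05,
        1.35376795e+00, -2.06314752e-01]), 'dq': array([ 0.00070567,  0.00025408, -0.00060204, -0.00115503,  0.00105635,
        0.00070446]), 'joint_efforts': array([-8.57574069e-04, -4.44864321e+01, -3.51341772e+01, -3.78952582e-04,
        9.15952987e-03, -3.62910521e-05]), 'eef_pos': array([0.16349407, 0.55075394, 0.25539303]), 'eef_rot': array([-3.04415155e-04,  1.43889559e-01,  9.89593385e-01, -7.97070220e-04]), 'wrist_force': array([ 0.322379  ,  0.98422603, -0.49643739]), 'torque': array([ 0.03731135, -0.01502924, -0.00822633]), 'grasp_force': 0.0, 'opening': 0.9995091137872092}
{'mtx': array([[417.42640418,   0.        , 319.76485676],
       [  0.        , 417.42640418, 207.10821933],
       [  0.        ,   0.        ,   1.        ]]), 'extrinsics': array([[ 0.02504605,  0.98461149, -0.17295349,  0.34290247],
       [-0.99964643,  0.02621245,  0.00446291,  0.03357049],
       [ 0.00892777,  0.17278056,  0.98491988,  0.9738571 ],
       [ 0.        ,  0.        ,  0.        ,  1.
[... 915 characters left out ...]
55624,  0.74024527,  0.67215694,  0.72243178],
       [ 0.        ,  0.        ,  0.        ,  1.        ]]), 'shot': 2}
side button_top [(array([0.291, 0.317, 0.094]), 0.81), (array([ 0.367, -0.198,  0.093]), 0.75), (array([ 0.722, -0.211,  0.066]), 0.73), (array([0.607, 0.092, 0.069]), 0.65)]
side table_centre [(array([0.564, 0.012, 0.046]), 0.96), (array([ 0.691, -0.287,  0.046]), 0.9), (array([0.24 , 0.19 , 0.064]), 0.81), (array([ 0.33 , -0.244,  0.065]), 0.66)]
side stop_top [(array([0.244, 0.231, 0.063]), 0.96), (array([ 0.704, -0.276,  0.041]), 0.89), (array([0.623, 0.186, 0.031]), 0.73), (array([0.579, 0.025, 0.05 ]), 0.68), (array([ 0.328, -0.247,  0.063]), 0.6)]
side ring_blank []
```

View pics/top0.png

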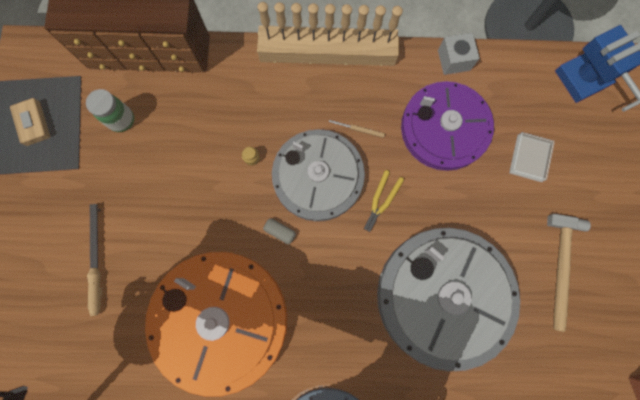

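View pics/side0.png

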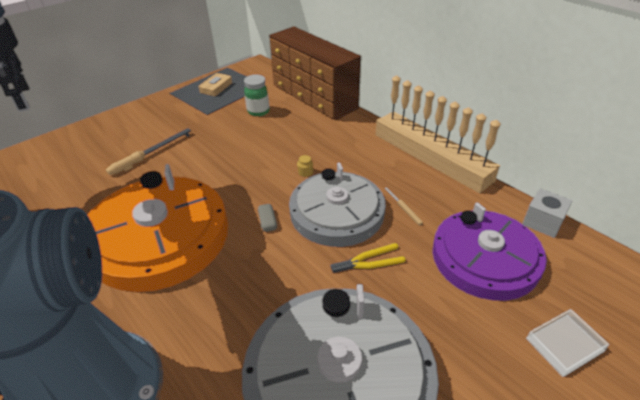

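The top view shows the small grey table (the meant one) at px (318,174), with its button at (293,157) and its stop near (299,146). The large grey, orange and purple tables are look-alikes. In the side view it is at (337,200), with the button at (328,175). I'll enlarge both to measure.

```bash
python3 - <<'E'
import cv2, numpy as np
a=np.load("top0.npz")["frame"][124:224,268:368,::-1]; b=np.load("side0.npz")["frame"][155:245,285:390,::-1]
f=lambda i,s:cv2.resize(i,None,fx=s,fy=s,interpolation=cv2.INTER_CUBIC)
a=f(a,4);b=f(b,3.8)
o=np.zeros((400,800,3),np.uint8); o[:400,:400]=a; o[:b.shape[0],401:401+b.shape[1]]=b[:, :399]
cv2.imwrite("pics/crop.png",o)
E
```

```text
(no output)
```

View pics/crop.png

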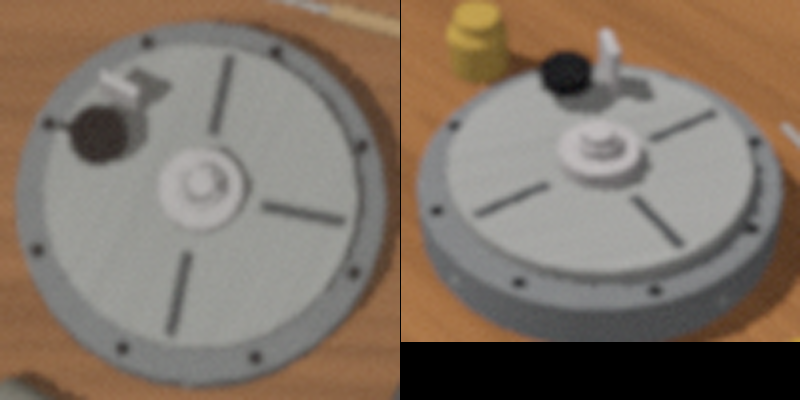

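The crop's left half (top view) has the button at crop (99,133), the stop at (118,87), the hub at (203,187) and 8 rim dots. The right half (side view) has the button at (566,68) and the stop at (604,40). Next I turn these into positions.

```bash
cat > h.py <<'E'
import numpy as np
def ray(p,uv,z):
    M=p["mtx"];E=p["extrinsics"]
    d=np.linalg.inv(M)@[uv[0],uv[1],1]; d=E[:3,:3]@[d[0],-d[1],-d[2]]; c=E[:3,3]
    return (c+d*(z-c[2])/d[2])[:2]
E
python3 - <<'E'
from h import *; from scipy.optimize import least_squares
T=np.load("top0.npz");S=np.load("side0.npz")
t=lambda u,v:(268+(u-1.5)/4,124+(v-1.5)/4); s=lambda u,v:(285+(u-402.4)/3.8,155+(v-1.4)/3.8)
D=[(148,42),(276,51),(362,146),(354,272),(255,357),(123,348),(37,249),(48,123)]
P=np.array([ray(T,t(*d),.034) for d in D])
ds=[(454,125),(436,210),(519,282),(655,290),(751,228),(755,142)]
Q=np.array([ray(S,s(*d),.034) for d in ds])
for n,X in(("top",P),("side",Q)):
    r=least_squares(lambda k:np.hypot(*(X-k[:2]).T)-k[2],[.58,.03,.1]).x
    print(n,r,np.degrees(np.arctan2(*(X-r[:2]).T[::-1])).round(1))
for n,p,f,B,K in(("top",T,t,(99,133),(118,87)),("side",S,s,(566,68),(604,40))):
    print(n,"button",ray(p,f(*B),.068),"stop",ray(p,f(*K),.08))
print("post",ray(T,t(203,184),.07),ray(S,s(602,132),.07))
E
```

```text
top [0.58848962 0.03615079 0.09913029] [  19.6  -25.3  -70.5 -115.2 -160.1  155.1  109.8   65. ]
side [0.58822794 0.03656215 0.09917487] [ 109.7  154.8 -159.6 -114.9  -70.5  -25.9]
top button [0.61502068 0.09393289] stop [0.63830212 0.08351431]
side button [0.61428255 0.09251321] stop [0.63931684 0.08558997]
post [0.58651213 0.03470728] [0.58782647 0.03295784]
```

```bash
cat >> h.py <<'E'
from scipy.spatial.transform import Rotation as R
C=np.array([.588,.0358])
def goal(th,off,z):   # plate turn cw deg, tangential offset -> world pos
    a=np.radians(64.8-th); r=np.array([np.cos(a),np.sin(a)]); t=np.array([np.sin(a),-np.cos(a)])
    return np.r_[C+.065*r+off*t,z]
def rel(o,th,off,z):
    q=o["eef_rot"]; A=R.from_quat(np.r_[q[1:],q[0]])
    y=A.as_matrix()[:,1]; yaw=np.degrees(np.arctan2(y[1],y[0]))-(64.8-th)
    return A.inv().apply(goal(th,off,z)-o["eef_pos"]).round(4), round(np.radians(yaw),4)
E
python3 -c "
from h import *; from bench import *
print(goal(0,.007,.15),rel(get_obs(),0,.007,.15))"
```

```text
[0.62200944 0.0916333  0.15      ] (array([-0.5702, -0.31  ,  0.1063]), np.float64(0.1511))
```

```bash
python3 -m jog '[-0.03,-0.016,0,0,0,0.01,1, -0.08,-0.043,0,0,0,0.02,1, -0.13,-0.07,0,0,0,0.04,1, -0.18,-0.098,0,0,0,0.05,1, -0.23,-0.125,0,0,0,0.06,1, -0.28,-0.152,0,0,0,0.08,1, -0.33,-0.18,0,0,0,0.09,1, -0.38,-0.207,0,0,0,0.1,1, -0.43,-0.234,0,0,0,0.12,1, -0.48,-0.261,0.01,0,0,0.13,1, -0.53,-0.288,0.04,0,0,0.14,1, -0.56,-0.305,0.07,0,0,0.15,1, -0.57,-0.31,0.1,0,0,0.151,1, -0.57,-0.31,0.106,0,0,0.151,1, -0.57,-0.31,0.106,0,0,0.151,1, -0.57,-0.31,0.106,0,0,0.151,1]'; python3 - <<'E'
from h import *; from bench import *; import cv2
o=get_obs(); print(o["time_s"],o["eef_pos"],o["wrist_force"],rel(o,0,.007,.11))
p=camera("side"); a=p["frame"][120:250,260:420,::-1]; cv2.imwrite("pics/s1.png",cv2.resize(a,None,fx=4,fy=4,interpolation=2))
E
```

```text
time_s: 2.5
eef_pos: [0.6224, 0.0925, 0.1522]
eef_rot: [0.001, 0.218, 0.976, 0.0]
wrist_force: [1.2, -0.2, 0.4]
opening: 0.001
grasp_force: 0.0
2.5 [0.62242532 0.09252889 0.15215206] [ 1.19965524 -0.20016097  0.37125585] (array([ 0.0001, -0.001 ,  0.0422]), np.float64(0.0012))
```

View pics/s1.png

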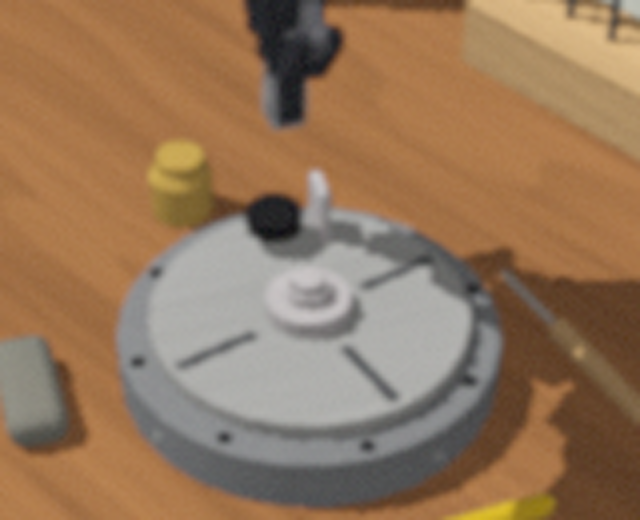

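The side view shows the shut fingertips at about (285,120), above the button at (275,217) and slightly towards the stop at (318,190). I'll lower them to find contact.

```bash
python3 -m jog '[0,-0.001,0.02,0,0,0,1, 0,-0.001,0.04,0,0,0,1, 0,-0.001,0.05,0,0,0,1, 0,-0.001,0.053,0,0,0,1, 0,-0.001,0.053,0,0,0,1]'; python3 -m jog '[0,0,0.003,0,0,0,1, 0,0,0.006,0,0,0,1, 0,0,0.008,0,0,0,1, 0,0,0.008,0,0,0,1]'; python3 -m jog '[0,0,0.002,0,0,0,1, 0,0,0.004,0,0,0,1, 0,0,0.004,0,0,0,1]'
```

```text
time_s: 3.18
eef_pos: [0.6215, 0.0908, 0.0971]
eef_rot: [-0.0, 0.218, 0.976, -0.0]
wrist_force: [0.1, 0.2, 0.3]
opening: 0.0
grasp_force: 0.0
time_s: 3.68
eef_pos: [0.6219, 0.0908, 0.0897]
eef_rot: [0.001, 0.218, 0.976, 0.0]
wrist_force: [0.3, 0.4, 2.6]
opening: 0.001
grasp_force: 1.1
time_s: 4.05
eef_pos: [0.6219, 0.0908, 0.0856]
eef_rot: [0.0, 0.218, 0.976, 0.0]
wrist_force: [-0.4, 0.0, 5.0]
opening: -0.001
grasp_force: 2.5
```

```bash
python3 -m jog '[0,0,0.002,0,0,0,1, 0,0,0.003,0,0,0,1, 0,0,0.003,0,0,0,1]'; python3 -m jog '[0,0,0.001,0,0,0,1, 0,0,0.001,0,0,0,1]'
```

```text
time_s: 4.42
eef_pos: [0.6219, 0.0908, 0.0831]
eef_rot: [0.001, 0.218, 0.976, 0.0]
wrist_force: [-0.6, -1.0, 7.2]
opening: 0.001
grasp_force: 3.6
time_s: 4.68
eef_pos: [0.6223, 0.0906, 0.083]
eef_rot: [0.001, 0.218, 0.976, 0.0]
wrist_force: [-2.2, -0.0, 12.2]
opening: -0.002
grasp_force: 6.1
```

```bash
python3 - <<'E'
from h import *; from bench import *
o=get_obs(); d=o["eef_pos"][:2]-C; print(np.hypot(*d),np.degrees(np.arctan2(*d[::-1])))
b,y0=rel(o,0,.007,.083); print(b,y0)
for th in range(0,45,3):
    r,y=rel(o,th,.007,.083); print(th,(r-b)[:2].round(4),round(y-y0,3))
E
```

```text
0.06468080947667482 57.94049549950696
[ 0.0007  0.0008 -0.    ] 0.0
0 [0. 0.] 0.0
3 [-0.0034 -0.0005] 0.052
6 [-0.0067 -0.0011] 0.105
9 [-0.0101 -0.0019] 0.157
12 [-0.0133 -0.0029] 0.21
15 [-0.0166 -0.004 ] 0.262
18 [-0.0197 -0.0054] 0.314
21 [-0.0228 -0.0068] 0.366
24 [-0.0258 -0.0085] 0.419
27 [-0.0287 -0.0103] 0.471
30 [-0.0315 -0.0122] 0.524
33 [-0.0342 -0.0143] 0.576
36 [-0.0368 -0.0165] 0.628
39 [-0.0393 -0.0189] 0.681
42 [-0.0417 -0.0214] 0.733
```

```bash
python3 -m jog '[-0.0017,-0.0002,0,0,0,0.026,1, -0.0034,-0.0005,0,0,0,0.052,1, -0.005,-0.0008,0,0,0,0.079,1, -0.0067,-0.0011,0,0,0,0.105,1, -0.0101,-0.0019,0,0,0,0.157,1, -0.0133,-0.0029,0,0,0,0.21,1, -0.0166,-0.004,0,0,0,0.262,1, -0.0166,-0.004,0,0,0,0.262,1]'; python3 - <<'E'
from h import *; from bench import *; import cv2
o=get_obs(); d=o["eef_pos"][:2]-C; print(np.hypot(*d),57.94-np.degrees(np.arctan2(*d[::-1])))
p=camera("top"); a=p["frame"][124:224,268:368,::-1]; q=camera("side")
b=q["frame"][155:255,285:385,::-1]
cv2.imwrite("pics/t2.png",cv2.resize(np.hstack([a,b]),None,fx=4,fy=4,interpolation=2))
E
```

```text
time_s: 5.68
eef_pos: [0.6356, 0.0795, 0.083]
eef_rot: [0.001, 0.344, 0.939, -0.0]
wrist_force: [-2.5, -2.0, 12.9]
opening: 0.001
grasp_force: 6.2
0.06464172290184862 15.406793280025106
```

View pics/t2.png

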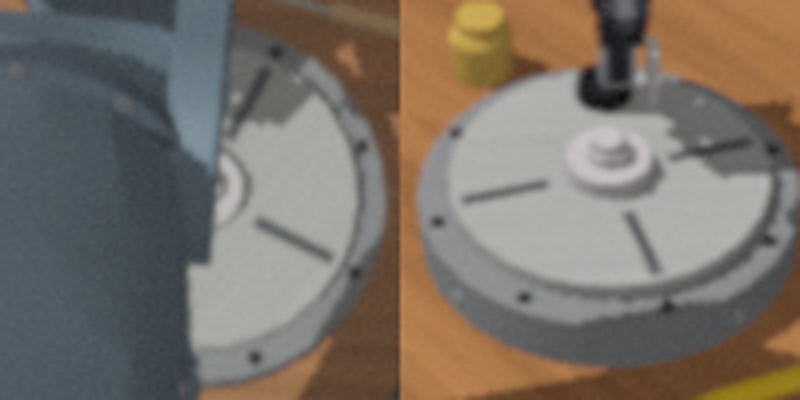

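The side view (right half) shows the fingertips holding the button down at (603,90), the stop at (652,70), and the slots turned. I'll get the plate angle from the slots.

```bash
cat >> h.py <<'E'
def slots(p,L,sc,ox,oy):
    out=[]
    for a,b in L:
        m=[ray(p,(ox+(u+.5)/sc-.5,oy+(v+.5)/sc-.5),.045) for u,v in(a,b)]
        d=[np.degrees(np.arctan2(*(x-C)[::-1])) for x in m]; e=m[1]-m[0]
        out.append((np.degrees(np.arctan2(*e[::-1])).round(1),np.round(d,1)))
    return out
E
python3 - <<'E'
from h import *
S=np.load("side0.npz")
for s in slots(S,[((76,215),(147,185)),((233,197),(281,245)),((251,137),(313,113))],3.8,285,155):print(s)
print()
for s in slots(S,[((65,200),(147,184)),((228,213),(256,271)),((272,157),(350,143))],4,285,155):print(s)
E
```

```text
(np.float64(-10.9), array([170.1, 171.4]))
(np.float64(-99.6), array([-99.6, -99.6]))
(np.float64(-13.0), array([ -8.5, -10.9]))

(np.float64(-26.8), array([154.2, 155.6]))
(np.float64(-115.5), array([-116.1, -115.8]))
(np.float64(-28.0), array([-25.9, -27.1]))
```

The plate has turned about 16° with no slip, so I continue to about 44°.

```bash
python3 -m jog '[-0.0017,-0.0002,0,0,0,0.026,1, -0.005,-0.0008,0,0,0,0.079,1, -0.0084,-0.0015,0,0,0,0.131,1, -0.0117,-0.0024,0,0,0,0.183,1, -0.015,-0.0035,0,0,0,0.236,1, -0.0181,-0.0047,0,0,0,0.288,1, -0.0213,-0.0061,0,0,0,0.34,1, -0.0243,-0.0077,0,0,0,0.393,1, -0.0273,-0.0094,0,0,0,0.445,1, -0.0287,-0.0103,0,0,0,0.471,1, -0.0301,-0.0112,0,0,0,0.497,1, -0.0301,-0.0112,0,0,0,0.497,1]'; python3 - <<'E'
from h import *; from bench import *; import cv2
o=get_obs(); d=o["eef_pos"][:2]-C; print(np.hypot(*d),57.94-np.degrees(np.arctan2(*d[::-1])))
q=camera("side"); b=q["frame"][155:255,285:385,::-1]
cv2.imwrite("pics/s3.png",cv2.resize(b,None,fx=6,fy=6,interpolation=2))
E
```

```text
time_s: 7.28
eef_pos: [0.6507, 0.0518, 0.083]
eef_rot: [0.0, 0.564, 0.826, -0.0]
wrist_force: [-4.1, -1.4, 14.4]
opening: -0.001
grasp_force: 7.0
0.06467920175086593 43.65933812009565
```

View pics/s3.png

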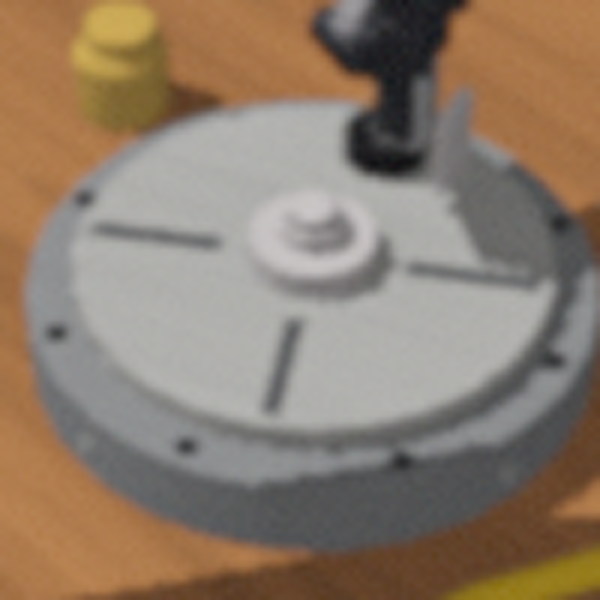

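The slots now lie at (93,229)-(220,243), (295,322)-(270,412) and (408,267)-(537,284).

```bash
python3 - <<'E'
from h import *
S=np.load("side0.npz")
for s in slots(S,[((93,229),(220,243)),((295,322),(270,412)),((408,267),(537,284))],6,285,155):print(s)
E
```

```text
(np.float64(-52.5), array([126.6, 125.3]))
(np.float64(-143.9), array([-143.3, -143.6]))
(np.float64(-54.3), array([-53.3, -53.9]))
```

The plate is at about 44°. I add 1.2°, then let the plunger rise and lift straight up.

```bash
python3 -m jog '[-0.0007,0,0,0,0,0.01,1, -0.0014,-0.0002,0,0,0,0.021,1, -0.0014,-0.0002,0,0,0,0.021,1, -0.0014,-0.0002,-0.002,0,0,0.021,1, -0.0014,-0.0002,-0.005,0,0,0.021,1, -0.0014,-0.0002,-0.009,0,0,0.021,1, -0.0014,-0.0002,-0.014,0,0,0.021,1, -0.0014,-0.0002,-0.03,0,0,0.021,1, -0.0014,-0.0002,-0.06,0,0,0.021,1, -0.0014,-0.0002,-0.1,0,0,0.021,1, -0.0014,-0.0002,-0.12,0,0,0.021,1, -0.0014,-0.0002,-0.12,0,0,0.021,1]'; python3 - <<'E'
from h import *; from bench import *; import cv2
q=camera("side"); b=q["frame"][155:255,285:385,::-1]
cv2.imwrite("pics/s4.png",cv2.resize(b,None,fx=6,fy=6,interpolation=2))
print([(np.round(d["xyz"],3),round(d["confidence"],2)) for d in spot_in(q,"button_top")], goal(45,0,.068))
E
```

```text
time_s: 8.82
eef_pos: [0.6518, 0.0508, 0.2033]
eef_rot: [0.002, 0.573, 0.82, 0.001]
wrist_force: [0.3, -0.6, -1.0]
opening: 0.002
grasp_force: 0.0
[(array([ 0.368, -0.193,  0.093]), 0.88), (array([ 0.725, -0.209,  0.067]), 0.62), (array([0.292, 0.318, 0.093]), 0.58), (array([0.642, 0.057, 0.068]), 0.47)] [0.64915725 0.05781796 0.068     ]
```

View pics/s4.png

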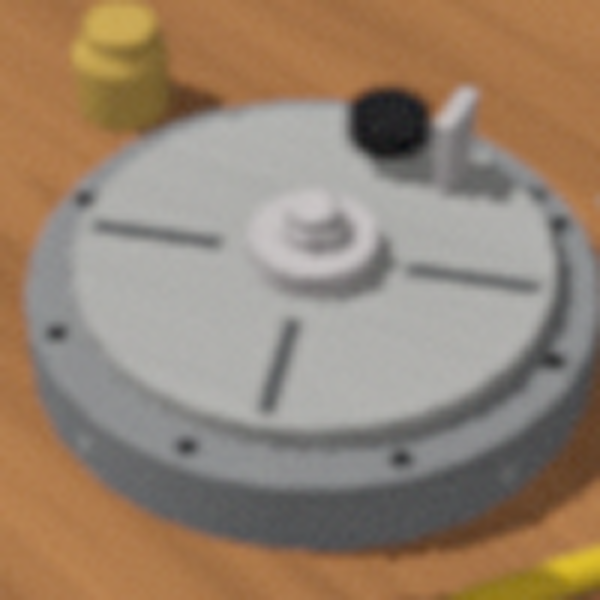

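The button now stands clear of the plate, with its top near (389,115), and there is a shadow gap below it. I check its height against the expected position, using both cameras.

```bash
python3 - <<'E'
from h import *; from bench import *; import cv2
def proj(p,X):
    E=p["extrinsics"]; c=E[:3,:3].T@(X-E[:3,3]); v=p["mtx"]@[c[0],-c[1],-c[2]]; return v[:2]/v[2]
def top(p,th,z): # outline of button top + side
    a=np.linspace(0,6.283,60); X=goal(th,0,0)
    return np.array([proj(p,np.r_[X[:2]+.017*np.array([np.cos(k),np.sin(k)]),zz]) for zz in(z,z-.012) for k in a])
for n in("side","top"):
    q=camera(n)
    o=np.load(n+"0.npz")
    for lab,f,th0 in(("before",o["frame"],0),("now",q["frame"],45)):
        E=top(q,th0,.064); u,v=E.mean(0).astype(int)
        m=f.max(2)[v-15:v+16,u-15:u+16]<70
        ys,xs=np.nonzero(cv2.morphologyEx(m.astype(np.uint8),cv2.MORPH_OPEN,np.ones((3,3))))
        if len(xs)==0: print(n,lab,"none"); continue
        print(n,lab,"dark box",xs.min()+u-15,xs.max()+u-15,ys.min()+v-15,ys.max()+v-15,"mean",xs.mean()+u-15,ys.mean()+v-15)
        for z in(.068,.061):
            P=top(q,th0,z);print("  pred z",z,P.min(0).round(1),P.max(0).round(1),P.mean(0).round(1))
S=np.load("side0.npz")
for s in slots(S,[((93,226),(220,242)),((295,320),(267,410)),((408,268),(537,286))],6,285,155):print(s)
E
```

```text
side before dark box 322 334 169 180 mean 328.1904761904762 174.3968253968254
  pred z 0.068 [320.5 167.3] [335.3 180.6] [328.  173.8]
  pred z 0.061 [320.6 169.7] [335.2 182.9] [328.  176.2]
side now dark box 344 355 170 181 mean 349.55555555555554 175.45299145299145
  pred z 0.068 [342.  168.3] [356.9 181.7] [349.5 174.9]
  pred z 0.061 [341.9 170.7] [356.8 184. ] [349.4 177.3]
top before dark box 286 299 152 163 mean 292.5072463768116 157.28985507246378
  pred z 0.068 [284.5 149.3] [299.8 165.3] [292.2 157.2]
  pred z 0.061 [284.8 150.3] [300.  166.2] [292.4 158.1]
top now none
(np.float64(-53.8), array([125.4, 124.4]))
(np.float64(-145.1), array([-143.6, -144.5]))
(np.float64(-54.9), array([-54.1, -54.6]))
```

The button top sits at full height: its offset from the prediction is the same as before the move. The slots have turned about 45°, so the plate is locked in the next hole.

```bash
python3 -c "
from bench import *; print(hand_in())"
```

```text
the job is handed in; nothing more can be done
None
```

The job is handed in: the small grey table is turned one hole (45°) clockwise, the camera check shows the plunger back up at full height in the next hole, and the arm is clear of everything, about 9 s into the 34 s allowed.

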